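# Open the blast gate and start the dust extractor

## Task

Get the dust extractor going: with the fingertips, gently push the sliding plate of the wider of the two plywood blast gates fully open (away from the robot), then lightly press the square push button, take the hand away and let the button spring back. Do not grip or pick up anything, and leave the narrower gate, the round and oblong buttons and everything else on the bench alone.

Things in the scene. Friction and masses are not known exactly. Their poses are not given: they have to be found in the camera images.
- wide_port: wider of two plywood blast gates fixed to the bench: frame 180 mm long (x), 136 wide, both ends open. Floor 12 mm thick with a 60 mm round port (centre 5 mm along +x); rails along the sides, 112 mm apart, tops 30 mm above the bench. Origin: frame centre at bench level. x is the opening direction, away from the robot within 0.3 rad
- wide_gate (a joint): opening of the wide frame's sliding plywood plate, m: 0 closed (port covered), 0.08 at its end stop, fully open. Starts 0 to 0.02. Plate 100 mm long, 18 mm thick, filling the gap between the rails and flush with them. Slides along the frame's +x, friction about 2.5 N, stays where left; open, it overhangs the frame's far end
- wide_edge (a point): middle of the top edge of the wide plate's rear end face (nearer the robot), 30 mm above the bench: the face to push on, reaching 18 mm down to the frame's floor. Behind it are 50 mm or more of bare frame floor for the fingertips. In the frame it lies at x = -0.04 + joint value, y = 0
- narrow_port: the narrower blast gate, the same in build and length but only 90 mm wide, rails 66 mm apart, 36 mm port; to be left alone. Origin: centre of the frame, at bench level
- narrow_gate (a joint): opening of the narrow gate's plate, m; same meaning as for the wide one; starts 0 to 0.02 open
- square_switch: small grey switch box 60 x 60 mm, 44 mm tall, fixed to the bench, with a square black push button 30 x 30 mm on top. Origin under its centre. The dust extractor's switch
- square_top (a point): centre of the top face of the square button, 57 mm above the bench when released; moves down with it
- square_button (a joint): how far the square button is pressed, m: 0 released, 0.008 fully down. Straight down; springs back by itself; 1.5 N to start, 4 N fully down; it counts as pressed beyond 0.004
- round_switch: switch box of the same size with a round black button 34 mm in diameter, 13 mm proud of the box; another machine's, leave alone. Origin under its centre
- round_button (a joint): travel of the round button, m, 0 released
- oblong_switch: switch box of the same size with an oblong black button 14 x 44 mm, 13 mm proud of the box; another machine's, leave alone. Origin under its centre
- oblong_button (a joint): travel of the oblong button, m, 0 released
- tape_measure: grey tape measure standing on the bench, 60 x 34 mm, 56 mm tall, with a small steel hook; origin under its centre; loose, leave alone
- dowel: short upright wooden dowel, 25 mm diameter, 36 mm tall, standing among the switch boxes; origin under its centre; loose, leave alone
- offcut: flat wooden offcut 50 x 110 mm, 19 mm thick, between the robot and the gates; origin under its centre; loose, leave alone
- glue: white glue bottle, 56 mm diameter, 150 mm tall, beyond the gates; origin under its centre; loose, leave alone
- jar: glass jar with steel cap, 68 mm diameter, 85 mm tall, beyond the gates; origin under its centre; loose, leave alone
- screwdriver: black-handled screwdriver lying flat, 190 mm long along its x axis; origin near its middle, on the bench; loose, leave alone
- collar: black plastic pipe collar, 64 mm outer diameter, 28 mm tall, lying beyond the switch boxes; origin under its centre; loose, leave alone
- narrow_edge (a point): middle of the top edge of the narrow plate's rear end face; moves with the plate
There are look-alikes about, which are no part of the job. Leave any turquoise or yellow look-alike of the wide_port alone.

How it is judged (in metres and radians):
On the way, in this order (a step that is already met when the one before it is completed fails the run):
1. the wide gate is pushed fully open (value of joint wide_gate above 0.072 m), for 0.2 s.
2. the square button is pressed (value of joint square_button above 0.004 m), for 0.05 s.
At the end, for the whole second after the job is handed in: The wide gate is open (within 8 mm of its end stop), all three buttons are up (within 1.5 mm), the narrow gate is within 6 mm of where it started, and nothing else has been disturbed (value of joint wide_gate above 0.072 m and value of joint each of square_button, round_button, oblong_button below 0.0015 m and distance of narrow_edge from where it was at the start of the episode below 0.006 m); the robot touches nothing.
It fails at once if the square button is pressed before the wide gate is open (value of joint square_button above 0.003 m and value of joint wide_gate below 0.065 m).
It fails at once if the round or the oblong button is pressed, or its box pushed on (value of joint any of round_button, oblong_button above 0.002 m or contact force between the arm and round_switch above 3 N or contact force between the arm and oblong_switch above 3 N).
It fails at once if the narrow gate is moved or its frame pushed on (distance of narrow_edge from where it was at the start of the episode above 0.006 m or contact force between the arm and narrow_port above 3 N).
It fails at once if the square button or its box is pressed with over 25 N, or the wide gate or its frame shoved with over 40 N (contact force between the arm and square_switch above 25 N or contact force between the arm and wide_port above 40 N).
It fails at once if a loose thing is lifted, carried, knocked over or shifted by more than 15 mm (distance of any of tape_measure, dowel, offcut, glue, jar, screwdriver, collar from where it was at the start of the episode above 0.015 m).
It also fails if it takes over 48 s, if anything falls off the work surface, if the arm or the gripper's body presses on something with over 40 N, if the wrist force passes 120 N, or if a joint passes its speed limit or range.

## Robot

A 7-joint arm with a two-finger parallel gripper is mounted at the origin on the work surface. World frame = base frame: x ahead of the robot, y to its left, z up, the work surface at z = 0. Lengths are in mm, angles in rad, forces in N, time in s.
With the tool pointing down it reaches from about 425 to 875 mm from the base axis. Payload 4.7 kg.
Tool frame: the origin (TCP) lies at the very end of the fingers, on their centre line; the grasp point (between the pads) lies 19 mm behind it (ctrl.pinch_z is the distance from the TCP to the grasp point, in mm); y points along the fingers, z is the direction in which the jaws open and shut, and the axes are right-handed (so a half turn about y gives the same grasp; the last joint's range is limited). The gripper opens to 85 mm and grips with 20 to 120 N. Pads are 22 mm wide; open, the fingers measure 114 mm over their backs; the gripper's body (76 mm by 85 mm) begins 54 mm behind the grasp point. The pads swing forward as they close: fully open they stand 13 mm farther back than shut.
Start: joints at [-1.136, 0.321, -0.07, 1.45, 0.023, 1.371, -0.057], TCP at [265.547, 593.304, 231.349] pointing down, gripper open.
Joint ranges: [-2.86, 2.86], [-0.3, 2.09], [-1.38, 1.24], [0.06, 2.45], [-1.56, 4.7], [0.09, 2.05], [-2.69, 2.69]. Speed limits (rad/s): [2.57, 2.57, 3.14, 3.14, 3.14, 3.14, 3.14].

## Interface

Orientations are given as a unit quaternion [w, x, y, z].
In Python, from plant import ctrl, read_camera, order, search_frame, place_of gives the robot as it stands.
- The arm moves only by the tool jog_arm, never from a script. Its argument "targets" is one flat list of numbers, 5 for each row, row after row: the finger opening in cm, from 0 to 8.54, then the shift along the world's x, y, z in cm, then the turn about the world's z in degrees. A call has 1 to 8 rows; each row is the pose to reach, as a shift and turn from the pose measured when the call began; what a row does not reach only later rows make up. A row lasts 1/8 s, in which the tool goes at most 62.5 mm and 10.7 degrees, less where a joint would pass 70% of its speed; a pose out of reach is approached as far as the arm can. A call with a gripper value outside its range is refused whole. The fingers move at their own pace and stop on an object; "squeeze" is the grip in N (left out, the last holds). Time passes only in rows, so rows that repeat a pose let the fingers close. It gives the time, the measured TCP pose, the force and the opening at its end, in the units of the state.
- ctrl.observe(): the state, without advancing time (a new reading comes with each control period).
- read_camera(name): name is "scene" or "top" or "wrist"; returns a dict with "pixels" (420x560x3 uint8, red, green, blue), "fx", "fy", "cx", "cy" (pixels), "k1" (the pictures are not rectified: a ray, as slopes to the right and down, at radius r is drawn at 1 + k1 r^2 times it, then the intrinsics apply), "world_from_camera" (4x4, takes a point from camera to world coordinates). Camera axes: x right, y down, z forward; pixel columns grow to the right and rows downward; lengths in mm; the calibration is good to about 2 mm. A picture is of the moment at which its call begins. There is no depth.
- order.sign_off(): hands the job in, once; it reports no verdict.
Trained networks look in a picture, given as the dict that the camera call returned (one of the last four; its "shot" number tells which), for a name from the list of things; names that differ only in an ending like _2 or _b are one class to them, and where a whole thing is asked for, a point or a joint stands for the part that bears it (a point fixed in the world has none). Each returns a list of dicts, best first, with "p" (0 to 1); they miss things now and then, are a little off and sometimes report something else, mostly with a low value. They report only what shows in the picture. A call takes as long as a camera call. They do not tell look-alikes from the thing itself.
- search_frame(picture, thing): "bbox" ([left, top, right, bottom] in pixels, round what is visible of it).
- place_of(picture, thing): "position" ([column, row] in pixels: a listed point, or the origin of a listed thing).
The state is a dict: "time": time; "joint_pos": joint angles; "joint_vel": joint speeds; "joint_torque": joint torques, N m; "eef_pos": TCP position; "tool_rot": TCP orientation; "ft_force": force on the tool from outside, world axes, zero at the start; "wrist_torque": the same for the moment, N m; "width": finger opening in mm.
Only numpy, scipy, OpenCV 4.12 (cv2) and the standard library are available. Lean on these libraries where they do the work, as an engineer would, in place of code of your own. Each camera call takes 0.05 s, during which the arm holds its last target.

## Working session

There is one attempt and no reset: what is moved stays moved. The work goes in short steps, Python scripts to look and compute and a tool call to move; the robot and the scene stay as the last step left them, time stands still between calls to the robot, and variables do not carry over. Pictures are saved under pics/ and viewed, and the job is handed in when it is done.

Besides the shell and the picture viewer there is one more tool, called after "Call:" as name(argument=value, ...) on one line, values as JSON. jog_arm: Moves the arm, as the interface text tells. Its arguments: {"type":"object","properties":{"targets":{"type":"array","items":{"type":"number"}},"squeeze":{"type":"number"}},"required":["targets"]}

```bash
mkdir -p pics
cat > h.py <<'E'
import numpy as np,cv2
from plant import ctrl,read_camera,order,search_frame,place_of
def save(p,n): cv2.imwrite('pics/'+n,cv2.cvtColor(p['pixels'],cv2.COLOR_RGB2BGR))
def ray(p,uv):
    x,y=(uv[0]-p['cx'])/p['fx'],(uv[1]-p['cy'])/p['fy']
    k=np.array([[p['fx'],0,p['cx']],[0,p['fy'],p['cy']],[0,0,1.]])
    s=cv2.undistortPoints(np.array([[uv]],float),k,np.array([p['k1'],0,0,0,0.]))[0,0]
    T=np.array(p['world_from_camera']); return T[:3,3],T[:3,:3]@np.array([s[0],s[1],1])
def at(p,uv,z):
    o,d=ray(p,uv); return (o+d*(z-o[2])/d[2])
def proj(p,X):
    T=np.linalg.inv(np.array(p['world_from_camera'])); c=T[:3,:3]@np.array(X,float)+T[:3,3]
    x,y=c[0]/c[2],c[1]/c[2]; f=1+p['k1']*(x*x+y*y)
    return np.array([p['fx']*x*f+p['cx'],p['fy']*y*f+p['cy']])
Z=dict(wide_port=0,wide_edge=30,narrow_port=0,narrow_edge=30,square_switch=0,square_top=57,round_switch=0,oblong_switch=0,tape_measure=0,dowel=0,offcut=0,glue=0,jar=0,screwdriver=0,collar=0)
E
python3 - <<'E'
from h import *
for c in ('top','scene'):
    p=read_camera(c); save(p,c+'0.png'); print(c,np.round(p['world_from_camera'],2).tolist())
    for n in Z:
        for r in place_of(p,n)[:3]: print(n,round(r['p'],2),np.round(r['position']),np.round(at(p,r['position'],Z[n])))
print(ctrl.observe())
E
```

```text
top [[0.0, -0.99, 0.17, 229.03], [-1.0, -0.0, 0.01, -19.22], [-0.0, -0.17, -0.99, 1542.65], [0.0, 0.0, 0.0, 1.0]]
wide_port 0.91 [197. 207.] [490. 263.   0.]
wide_port 0.91 [160. 288.] [229. 376.   0.]
wide_port 0.85 [354. 282.] [ 252. -239.    0.]
wide_edge 0.73 [152. 303.] [181. 392.  30.]
wide_edge 0.64 [359. 295.] [ 212. -252.   30.]
wide_edge 0.58 [194. 218.] [452. 265.  30.]
narrow_port 0.77 [266. 205.] [498.  40.   0.]
narrow_edge 0.85 [264. 214.] [462.  45.  30.]
square_switch 0.65 [326. 226.] [ 429. -152.    0.]
square_top 0.53 [326. 220.] [ 442. -150.   57.]
round_switch 0.6 [355. 187.] [ 556. -248.    0.]
oblong_switch 0.55 [377. 219.] [ 452. -320.    0.]
tape_measure 0.51 [324. 227.] [ 426. -148.    0.]
dowel 0.47 [194. 216.] [460. 272.   0.]
dowel 0.42 [355. 210.] [ 480. -247.    0.]
offcut 0.96 [238. 253.] [343. 126.   0.]
glue 0.76 [290. 129.] [753. -39.   0.]
glue 0.73 [354. 186.] [ 559. -245.    0.]
jar 0.78 [216. 132.] [745. 209.   0.]
screwdriver 0.58 [384. 143.] [ 707. -351.    0.]
collar 0.69 [330. 142.] [ 709. -171.    0.]
scene [[-0.89, 0.33, -0.32, 802.22], [0
[... 1117 characters left out ...]
t_pos': array([-1.13589182,  0.3210082 , -0.07008679,  1.45052798,  0.02260473,
        1.37081996, -0.05690434]), 'joint_vel': array([ 5.03982957e-04,  8.79450191e-04, -7.03548704e-04,  8.45856635e-06,
        4.97212543e-04,  2.08094682e-04,  2.73557254e-05]), 'joint_torque': array([-9.57721727e-05, -4.93375826e+01, -3.81373158e-01, -3.14568901e+01,
        1.33980793e-02,  1.37601797e-03,  1.34303073e-05]), 'eef_pos': array([265.55354875, 593.27913864, 231.32903091]), 'tool_rot': array([ 0.69151758, -0.69150885,  0.1476594 , -0.14770121]), 'ft_force': array([-0.07757047,  0.29001677,  0.15107084]), 'wrist_torque': array([-0.017795  ,  0.05103249, -0.0101757 ]), 'width': 85.05423405988091}
```

View both.

Run:
```python
import cv2
a=cv2.imread('pics/top0.png')[110:330,120:420]; cv2.imwrite('pics/top0c.png',cv2.resize(a,None,fx=2.6,fy=2.6,interpolation=cv2.INTER_CUBIC))
```

```text
(no output)
```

View pics/top0c.png

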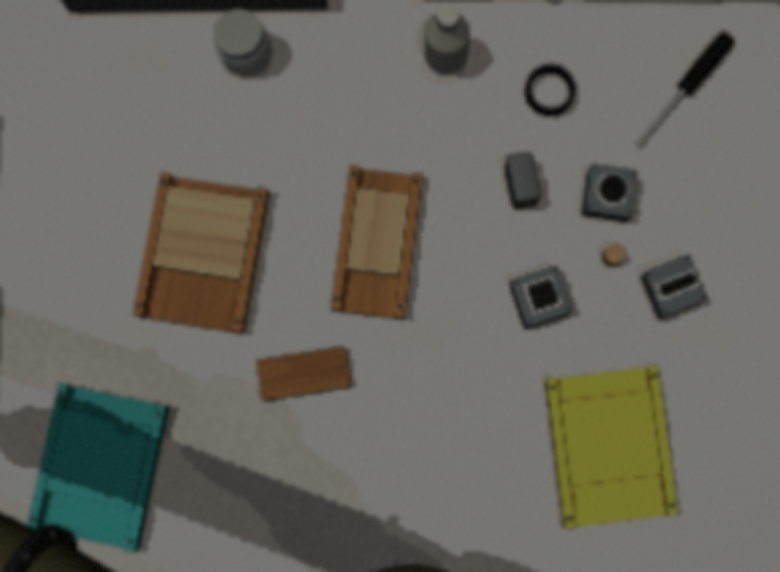

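View pics/scene0.png

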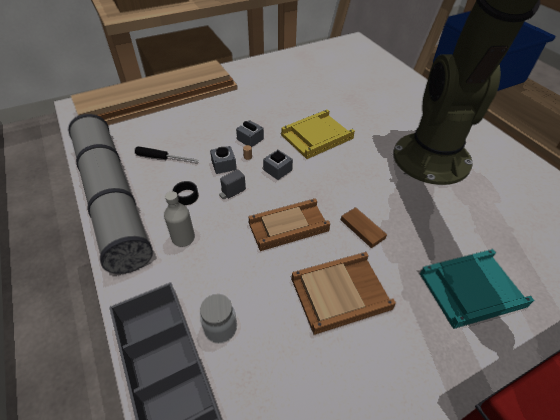

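Run:
```python
import cv2,numpy as np
a=cv2.imread('pics/scene0.png'); 
w=cv2.resize(a[245:335,285:400],None,fx=5,fy=5,interpolation=cv2.INTER_CUBIC)
s=cv2.resize(a[140:185,255:300],None,fx=5,fy=5,interpolation=cv2.INTER_CUBIC)
b=cv2.imread('pics/top0.png')
t=cv2.resize(b[170:245,165:230],None,fx=5,fy=5,interpolation=cv2.INTER_CUBIC)
u=cv2.resize(b[205:245,308:348],None,fx=5,fy=5,interpolation=cv2.INTER_CUBIC)
cv2.imwrite('pics/w1.png',w)
m=np.zeros((380,780,3),np.uint8); m[:375,:325]=t; m[:225,330:555]=s; m[:200,560:760]=u
cv2.imwrite('pics/m1.png',np.clip(m*1.6,0,255).astype('uint8'))
```

```text
(no output)
```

View pics/w1.png

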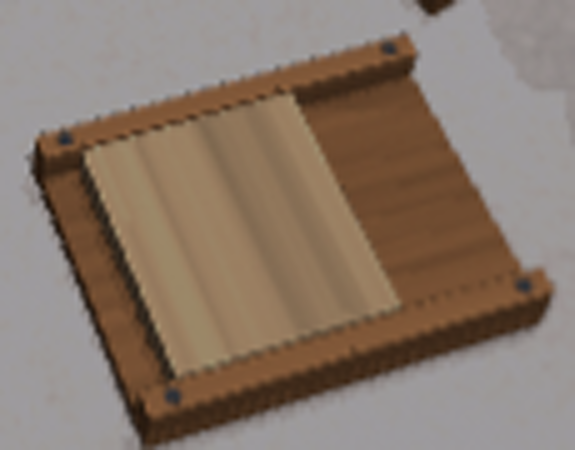

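View pics/m1.png

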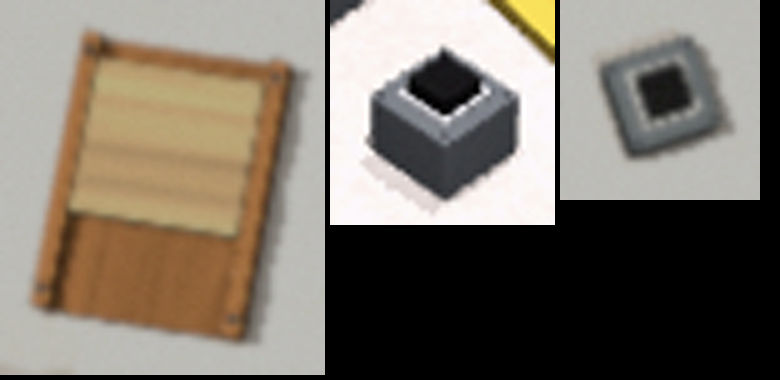

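Run:
```python
from h import *
t=read_camera('top'); s=read_camera('scene')
for n,a,b in [('rearL',(178.6,212.2),(365,305.6)),('rearR',(212.4,217.2),(344,264)),('frontL',(185,182.4),(320.6,320.2)),('frontR',(217.4,187),(302,275.4))]:
    print(n,at(t,a,30).round(1),at(s,b,30).round(1))
print('btn',at(t,(329,223.4),57).round(1),at(s,(278,156),57).round(1))
# frame corners top z30
for a in [(83,35),(290,66),(33,305),(238,338)]:
    print('fr',at(t,(a[0]/5+165,a[1]/5+170),30).round(1))
for a in [(415,38),(552,275),(38,145),(145,405)]:
    print('frs',at(s,(a[0]/5+285,a[1]/5+245),30).round(1))
# box top corners z44
for a in [(600,52),(690,36),(722,128),(632,156)]: print('bx',at(t,((a[0]-560)/5+308,a[1]/5+205),44).round(1))
for a in [(445,48),(520,97),(445,150),(370,97)]: print('bxs',at(s,((a[0]-330)/5+255,a[1]/5+140),44).round(1))
```

```text
rearL [468.7 315.2  30. ] [467.3 315.9  30. ]
rearR [452.9 206.5  30. ] [449.8 211.8  30. ]
frontL [565.4 298.1  30. ] [564.8 302.2  30. ]
frontR [550.2 193.   30. ] [547.4 195.5  30. ]
btn [ 430.2 -157.8   57. ] [ 430.5 -151.3   57. ]
fr [583.2 309.9  30. ]
fr [562.5 175.4  30. ]
fr [408.5 335.6  30. ]
fr [388.3 204.3  30. ]
frs [384.  210.4  30. ]
frs [403.6 333.7  30. ]
frs [563.9 183.2  30. ]
frs [582.6 306.7  30. ]
bx [ 457.  -118.8   44. ]
bx [ 467.2 -175.2   44. ]
bx [ 409.4 -194.2   44. ]
bx [ 392.  -138.1   44. ]
bxs [ 411.1 -189.4   44. ]
bxs [ 392.9 -133.6   44. ]
bxs [ 449.4 -113.6   44. ]
bxs [ 467.1 -170.4   44. ]
```

The wide gate is the plywood one at top px (197,207), with rails about 130 mm apart. The plywood one at (266,205) is narrower. The turquoise (160,288) and yellow (354,282) gates are look-alikes. The enlarged crops confirm this, and they show the square button at top px (329,223). The gate's yaw is about -0.155 rad, its rear edge is at about (459.5, 262.5), and it is roughly 13 mm open. I'll move to a point above the bare floor behind it.

Call:
jog_arm(targets=[0,16.4,-32.6,-13,15.2,0,16.4,-32.6,-13,15.2,0,16.4,-32.6,-13,15.2,0,16.4,-32.6,-13,15.2,0,16.4,-32.6,-13,15.2,0,16.4,-32.6,-13,15.2,0,16.4,-32.6,-13,15.2,0,16.4,-32.6,-13,15.2])

```text
time: 2.7
eef_pos: [429.8, 267.0, 101.4]
tool_rot: [0.705, -0.705, 0.056, -0.055]
ft_force: [-0.6, 1.5, -0.5]
width: -0.1
```

Run:
```python
from h import *
p=read_camera('scene'); save(p,'s1.png'); q=read_camera('wrist'); save(q,'wr1.png')
print(ctrl.observe()['time'], proj(p,(429.8,267,101.4)))
print('edge wrist expects',proj(q,(459.5,262.5,30)))
for r in place_of(q,'wide_edge')[:2]: print(r['p'],r['position'],at(q,r['position'],30).round(1))
m=np.hstack([cv2.resize(cv2.imread('pics/s1.png')[170:350,250:430],(400,400)),cv2.resize(cv2.imread('pics/wr1.png'),(400,300)).copy() if 0 else cv2.copyMakeBorder(cv2.resize(cv2.imread('pics/wr1.png'),(400,300)),0,100,0,0,0)])
cv2.imwrite('pics/m2.png',m)
```

```text
2.8 [372.12644685 261.00748778]
edge wrist expects [283.54544474 263.704483  ]
0.44 [80.6, 119.1] [337.8 150.   30. ]
```

View pics/m2.png

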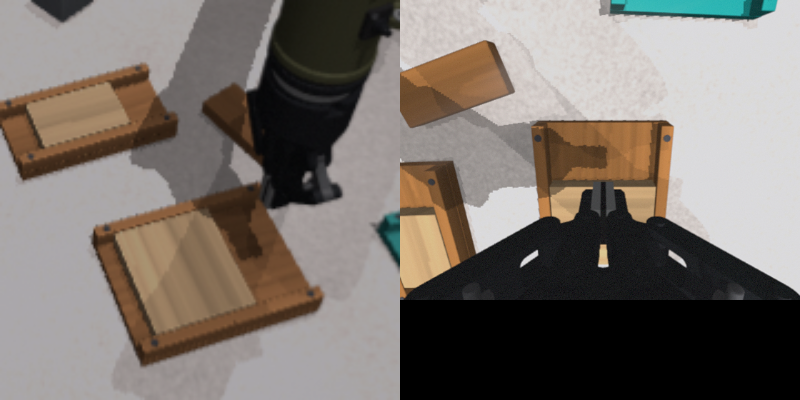

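The wrist view shows the rails straight and the plate's rear edge at about px (285,258), against a predicted (284,264). The fingers are centred and behind the edge, so I'll go down.

Call:
jog_arm(targets=[0,0,0,-4.5,0,0,0,0,-7,0,0,0,0,-8.2,0,0,0,0,-8.2,0])

```text
time: 3.35
eef_pos: [428.5, 270.5, 19.9]
tool_rot: [0.706, -0.705, 0.053, -0.053]
ft_force: [0.1, -0.4, 0.6]
width: -0.2
```

Call:
jog_arm(targets=[0,0.6,-0.2,0,0,0,1.2,-0.4,0,0,0,1.7,-0.5,0,0,0,2.2,-0.6,0,0,0,2.7,-0.7,0,0,0,3.2,-0.8,0,0])

```text
time: 4.1
eef_pos: [460.4, 262.9, 19.9]
tool_rot: [0.706, -0.705, 0.053, -0.053]
ft_force: [-2.7, 1.7, 2.0]
width: -0.1
```

Call:
jog_arm(targets=[0,0.6,-0.1,0,0,0,1.2,-0.2,0,0,0,1.8,-0.3,0,0,0,2.4,-0.4,0,0,0,3.0,-0.5,0,0,0,3.6,-0.6,0,0,0,4.0,-0.6,0,0])

```text
time: 4.97
eef_pos: [500.7, 256.5, 19.8]
tool_rot: [0.705, -0.705, 0.053, -0.053]
ft_force: [-2.3, 1.3, 1.9]
width: 0.2
```

Friction force only so far, so the plate is moving freely. I'll continue in small steps until the stop is felt.

Call:
jog_arm(targets=[0,0.3,0,0,0,0,0.6,-0.1,0,0,0,0.9,-0.1,0,0])

```text
time: 5.35
eef_pos: [509.8, 255.0, 19.7]
tool_rot: [0.705, -0.705, 0.054, -0.053]
ft_force: [-3.6, -0.3, 2.1]
width: -0.3
```

Call:
jog_arm(targets=[0,0.2,0,0,0,0,0.4,-0.1,0,0])

```text
time: 5.6
eef_pos: [513.9, 254.3, 19.8]
tool_rot: [0.705, -0.705, 0.054, -0.053]
ft_force: [-2.0, 0.9, 0.8]
width: 0.3
```

Call:
jog_arm(targets=[0,0.2,0,0,0,0,0.2,0,0,0])

```text
time: 5.85
eef_pos: [514.5, 254.3, 19.6]
tool_rot: [0.705, -0.705, 0.054, -0.052]
ft_force: [-6.2, 0.5, 3.6]
width: 0.4
```

Call:
jog_arm(targets=[0,0.2,0,0,0,0,0.2,0,0,0])

```text
time: 6.1
eef_pos: [514.5, 254.3, 19.3]
tool_rot: [-0.705, 0.706, -0.056, 0.05]
ft_force: [-6.5, 0.5, 6.3]
width: -0.2
```

The TCP stalled at x=514.5 with the force rising, and that is where I expected the end stop. I'll back off, lift and check.

Call:
jog_arm(targets=[0,-1,0.2,0,0,0,-2,0.3,0,0,0,-2,0.3,5,0,0,-2,0.3,10,0,0,-2,-5.5,13,0,0,-3,-12,13,0,0,-4,-18,13,0,0,-5,-24,13,0])

```text
time: 7.1
eef_pos: [464.5, 14.6, 149.6]
tool_rot: [-0.705, 0.705, -0.055, 0.051]
ft_force: [1.1, -0.6, 0.2]
width: -0.3
```

Run:
```python
from h import *
p=read_camera('scene'); save(p,'s2.png'); t=read_camera('top'); save(t,'t2.png')
for c in (p,t):
  for r in place_of(c,'wide_edge')[:3]: print(r['p'],at(c,r['position'],30).round(1))
  for r in place_of(c,'narrow_edge')[:1]: print('n',r['p'],at(c,r['position'],30).round(1))
m=np.hstack([cv2.resize(cv2.imread('pics/s2.png')[130:350,220:420],(400,440)),cv2.resize(cv2.imread('pics/t2.png')[120:340,150:350],(400,440))])
cv2.imwrite('pics/m3.png',m); print(ctrl.observe()['eef_pos'])
```

```text
0.88 [175.4 386.8  30. ]
0.86 [ 206.3 -244.5   30. ]
0.8 [523.9 255.8  30. ]
n 0.8 [461.4  51.6  30. ]
0.95 [189.3 380.2  30. ]
0.78 [ 200.4 -240.8   30. ]
0.69 [513.5 256.5  30. ]
n 0.51 [ 444.9 -305.3   30. ]
[465.06635909  17.89836743 149.43299452]
```

View pics/m3.png

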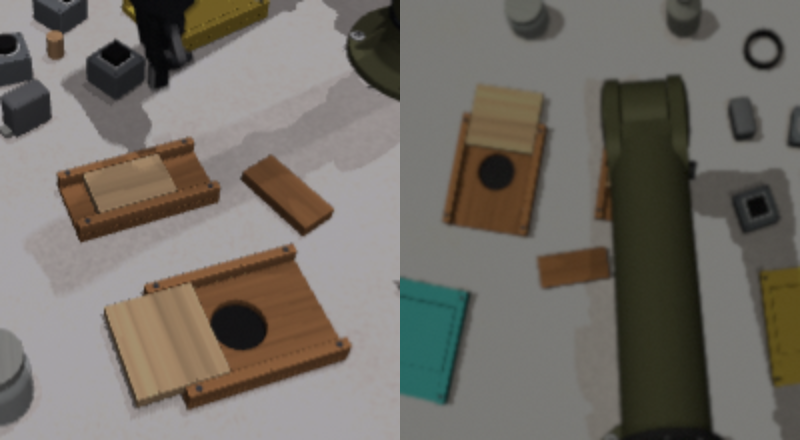

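The gate is fully open: the port is exposed at scene px (~340,293) and the plate overhangs the far end. Next I'll move above the square button.

Call:
jog_arm(targets=[0,-1.2,-6,0,0,0,-2.4,-12,0,0,0,-3.5,-17.2,0,0,0,-3.5,-17.2,-4,0,0,-3.5,-17.2,-4,0,0,-3.5,-17.2,-4,0])

```text
time: 8.15
eef_pos: [431.1, -152.8, 110.1]
tool_rot: [-0.705, 0.706, -0.054, 0.049]
ft_force: [0.7, -0.5, 0.4]
width: 0.1
```

Run:
```python
from h import *
q=read_camera('wrist'); save(q,'wr3.png'); e=ctrl.observe()['eef_pos']; print(e)
print('tcp px',proj(q,e),'btn',proj(q,(430.3,-154.5,57)))
for n in('square_top','square_switch'):
  for r in place_of(q,n)[:2]: print(n,r['p'],r['position'],at(q,r['position'],Z[n]).round(1))
```

```text
[ 431.40645601 -152.97866499  110.50738323]
tcp px [285.74067408 275.62111325] btn [282.92841416 234.17051292]
square_top 0.58 [279.1, 231.1] [ 427.8 -156.6   57. ]
square_switch 0.79 [277.7, 204.7] [ 426.3 -158.5    0. ]
square_switch 0.31 [185.6, 275.3] [ 478.3 -248.3    0. ]
```

View pics/wr3.png

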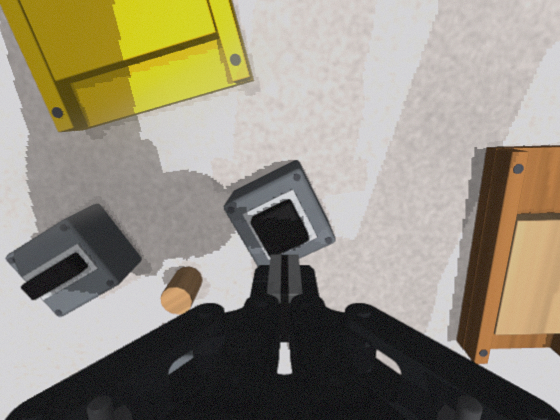

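The wrist view shows the square button under the fingertips at px (280,229), which is about (428,-156). I'll press it.

Call:
jog_arm(targets=[0,-0.2,-0.3,-3,0,0,-0.2,-0.3,-4.5,0,0,-0.2,-0.3,-5,0,0,-0.2,-0.3,-5,0])

```text
time: 8.8
eef_pos: [429.6, -156.3, 60.8]
tool_rot: [-0.705, 0.706, -0.053, 0.05]
ft_force: [0.9, -0.6, -0.2]
width: 0.2
```

Call:
jog_arm(targets=[0,0,0,-0.4,0,0,0,0,-0.7,0,0,0,0,-1.0,0,0,0,0,-1.0,0])

```text
time: 9.3
eef_pos: [430.4, -156.5, 51.2]
tool_rot: [-0.705, 0.706, -0.053, 0.05]
ft_force: [1.2, 0.0, 3.4]
width: -0.4
```

Call:
jog_arm(targets=[0,0,0,-0.1,0,0,0,0,-0.1,0])

```text
time: 9.55
eef_pos: [430.5, -156.5, 50.3]
tool_rot: [-0.705, 0.706, -0.053, 0.05]
ft_force: [0.5, 0.2, 3.0]
width: 0.3
```

Call:
jog_arm(targets=[0,0,0,1,0,0,0,0,4,0,0,0,0,9,0,0,0,0,14,0,0,0,5,16,0,0,0,10,16,0,0,0,10,16,0])

```text
time: 10.42
eef_pos: [429.8, -52.8, 210.4]
tool_rot: [-0.705, 0.706, -0.051, 0.048]
ft_force: [-0.3, -0.3, 0.5]
width: 0.5
```

Run:
```python
from h import *
p=read_camera('scene'); save(p,'s4.png')
for n in ('square_top','wide_edge','narrow_edge','dowel','tape_measure'):
  for r in place_of(p,n)[:3]: print(n,r['p'],at(p,r['position'],Z[n]).round(1))
o=ctrl.observe();print(o['eef_pos'],o['ft_force'],o['time'])
```

```text
square_top 0.53 [ 436.3 -154.2   57. ]
wide_edge 0.95 [ 211.  -245.7   30. ]
wide_edge 0.74 [179.5 386.4  30. ]
wide_edge 0.73 [521.6 256.   30. ]
narrow_edge 0.76 [451.3  35.1  30. ]
dowel 0.73 [ 566.9 -135.9    0. ]
dowel 0.56 [ 474.6 -251.4    0. ]
dowel 0.55 [ 689.9 -162.4    0. ]
tape_measure 0.96 [ 566.9 -145.7   -0. ]
[430.17665317 -57.76717925 210.08308261] [ 0.85535045 -0.66068158  0.04239206] 10.725
```

View pics/s4.png

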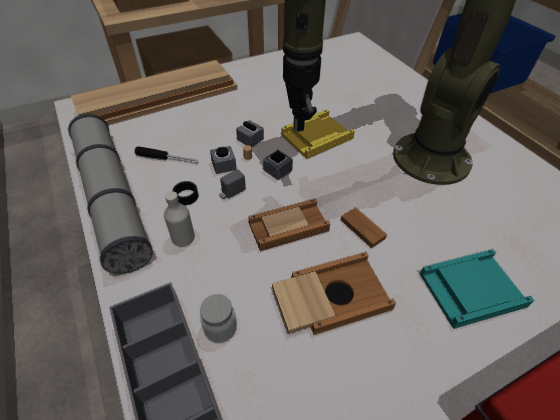

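The picture shows the wide gate open with its port exposed at (340,293), the button up at (278,157), and everything else where it was. The hand is clear of the scene.

```bash
python3 -c "
from plant import order
print(order.sign_off())"
```

```text
the job is handed in; nothing more can be done
None
```

I opened the wide plywood gate fully, pressed the square button once and took the hand away. I then handed the job in at about 10.7 s of robot time; sign-off reports no verdict.

- **Gate:** I pushed with closed fingertips at about 2–4 N. The plate stopped with the TCP at x = 514.5 mm and the force rising to about 6.5 N along the push. That matches the expected end stop, and in the last picture the port is exposed.
- **Button:** it was pressed about 6–7 mm at roughly 3 N, based on the TCP height. The last picture shows it back up, and the tool force is near zero.
- **Everything else:** the narrow gate, the other two switches and the loose things look unmoved in the last picture.
- **Disagreements:**
    - The networks' positions scatter by 5–15 mm from one picture to the next, for example on the narrow edge, the tape measure and the top view's wide edge. For those I relied on the pictures and the felt stop.
    - The network also missed the plate edge in the first wrist picture.

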